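# Stack the bearing spacers and press them on the arbor press

## Robot

A 6-joint arm with a two-finger parallel gripper is mounted at the origin on the work surface. World frame = base frame: x ahead of the robot, y to its left, z up, the work surface at z = 0. Lengths are in m, angles in rad, forces in N, time in s.
With the tool pointing down it reaches from about 0.4 to 0.825 m from the base axis. Payload 7 kg.
Tool frame: the origin (TCP) lies at the very end of the fingers, on their centre line; the grasp point (between the pads) lies 19 mm behind it; z points along the fingers, y is the direction in which the jaws open and shut (so a half turn about z gives the same grasp; the last joint's range is limited). The gripper opens to 88 mm and grips with 3 to 60 N. Pads are 19 mm wide; open, the fingers measure 130 mm over their backs; the gripper's body (78 mm by 193 mm) begins 47 mm behind the grasp point.
Start: joints at [-0.872, 0.359, 0.012, 0, -1.224, -0.288], TCP at [0.27, -0.619, 0.227] pointing down, gripper open.
Joint ranges: [-3.07, 3.07], [-1.43, 2.12], [-1.02, 1.25], [-3.03, 1.67], [-3.05, -0], [-3.03, 3.03]. Speed limits (rad/s): [2.39, 2.39, 3.01, 3.14, 3.14, 3.14].

## Interface

Orientations are given as a unit quaternion [x, y, z, w].
In Python, from plant import manip gives the robot as it stands.
- The arm moves only by the tool jog_arm, never from a script. Its argument "motion" is a list that holds one entry, the list of rows, each a list of 5 numbers: the finger opening in mm, from 0 to 87.6, then the shift along the tool's x, y, z in mm, then the turn about the tool's z in degrees. A call has 1 to 10 rows; each row shifts and turns the commanded pose from where the row before left it, along the tool's axes as they then stand; what a row does not reach is not made up. A row lasts 1/10 s, in which the tool goes at most 50 mm and 8.59 degrees, less where a joint would pass 70% of its speed; a pose out of reach is approached as far as the arm can. A call is refused whole if a number of a shift passes 50 or a number of a turn 8.59, either way. A call with a gripper value outside its range is refused whole. The fingers move at their own pace and stop on an object; the grip force is fixed at half the most. Time passes only in rows, so rows that do not move let the fingers close. It gives the time, the measured TCP pose, the force and the opening at its end, in the units of the state.
- manip.state(): the state, without advancing time (a new reading comes with each control period).
- manip.snapshot(name): name is "scene" or "top" or "wrist"; returns a dict with "image" (384x512x3 uint8, red, green, blue), "mtx" (3x3 intrinsics, pixels), "rvec" (rotation vector, rad) and "tvec" (3), from world to camera coordinates, as OpenCV has them; the wrist camera has in their place "T_tool_cam" (4x4, takes a point from camera to tool coordinates, whose origin is the TCP and whose axes are the flange's). Camera axes: x right, y down, z forward; pixel columns grow to the right and rows downward; lengths in m; the calibration is good to about 2 mm. A picture is of the moment at which its call begins: read the wrist's pose just before it. There is no depth.
- manip.sign_off(): hands the job in, once; it reports no verdict.
The state is a dict: "clock": time; "joint_positions": joint angles; "qvel": joint speeds; "joint_torque": joint torques, N m; "position": TCP position; "orientation": TCP orientation; "force": force on the tool from outside, world axes, zero at the start; "moment": the same for the moment, N m; "width": opening from 0.0 (shut) to 1.0 (fully open).
Only numpy, scipy, OpenCV 4.12 (cv2) and the standard library are available. Lean on these libraries where they do the work, as an engineer would, in place of code of your own. Each camera call takes 0.05 s, during which the arm holds its last target. There are 200 camera calls.

## Task

Thread the three bearing spacers onto the stepped shaft that stands on the arbor press's slide, in order of bore: the steel one with the widest bore to the bottom, then the brass one, then the white one on top, lowering each one onto its seat rather than letting it drop. Then push the loaded slide fully home under the ram, swing the press lever down until the ram bears firmly on the stack, and leave it there. Leave the tools and other parts on the bench where they lie.

Things in the scene. Friction and masses are not known exactly. Their poses are not given: they have to be found in the camera images.
- press: Green arbor press fixed on the bench; place and heading vary. Origin: on the bench under the ram axis. y: from the loading end to the column (the way the slide goes home), x: to the lever side. Dark base 130 wide, y -310 to 130, 20 high; rails to z 34. Column 70 x 70 at y 57 to 127; head 75 wide, y -30 to 120, z 194 to 270 (mm). The ram hangs below the head on x = y = 0.
- ram: Ram: 26 mm square bar with a hollow cup below (42 mm outside, 30 mm bore, takes the shaft's nose). Origin: centre of the cup's rim, 148 mm above the bench with the lever at 0. The lever drives it down 16 mm per rad. The seated stack's top is 130 mm above the bench: met at lever = 1.125 rad. Gearing 10 to 1: 5 N beyond what moves the lever gives some 50 N on the stack.
- slide (a joint): Slide position, m: 0 = out at the loading end, 0.20 = fully home against its stop, the shaft exactly under the ram. Starts 0 to 30 mm in. About 3 N moves it; it stays where it is left. It is an aluminium plate 100 x 125 x 18 mm, top 40 mm above the bench, that carries the upright shaft and the push bar.
- seat (a point): On the shaft's axis at the lowest seat, 50 mm above the bench; moves with the slide, axes as the press's. Steel shaft, mm above this point: flange 66 diameter, 10 thick, below it; 44 diameter to 18, cone to 34 at 24; 34 to 44, cone to 24 at 50; 24 to 76, cone to 10 at the tip, 88. Seated, the spacers' undersides are 0 (steel), 26 (brass), 52 (white) mm above this point.
- push_bar (a point): Middle of the slide's black push bar: round, 18 mm diameter, 110 mm long along the press's x, its centre 50 mm above the bench and 140 mm from the shaft's axis on the press's -y side. Push it from its -y side along the press's +y.
- lever (a joint): Press lever angle, rad: 0 = up, where it starts (pointing to the press's -y, 35 degrees above level); grows to 1.6 as the lever is pushed down on its -y side. The stiff pivot holds it wherever it is left; about 3 N at its ball moves it.
- lever_grip (a point): Centre of the red ball (34 mm diameter) that ends the lever, 160 mm from the pivot; the lever's round steel bar (16 mm diameter) runs from the pivot to it. Press down on the ball and follow its arc.
- lever_pivot (a point): On the lever's pivot axis (parallel to the press's x), in the plane in which the lever bar swings: 62 mm to +x and 45 mm to +y of the press's origin, 230 mm above the bench.
- steel_spacer: Bright steel spacer ring: outside diameter 68 mm, bore 47 mm, 26 mm high, about 0.4 kg. Lies flat on the 8 mm thick foam mat. Origin: centre of its underside; z along its axis.
- brass_spacer: Brass spacer ring: outside diameter 64 mm, bore 37 mm, 26 mm high, about 0.45 kg. Lies flat on the mat. Origin: centre of its underside; z along its axis.
- white_spacer: White plastic spacer ring: outside diameter 60 mm, bore 27 mm, 28 mm high, about 0.12 kg. Lies flat on the mat. Origin: centre of its underside; z along its axis.
- extension_bar: Bystander: chrome socket extension bar lying on the mat, 130 mm long along its x, 18 mm wide and high. Origin: middle of its underside.
- hex_key: Bystander: black L-shaped hex key, 9 mm thick, lying flat on the mat: long leg along its x from -100 to +90 mm, short leg from the -100 end 32 mm towards its -y. Origin: on the long leg's underside.
- pliers: Bystander: red-handled pliers lying flat on the mat, along its x from -98 (handle ends, 75 mm across) to +85 mm (jaws, 18 mm wide), 16 mm high. Origin: under the middle.
- old_bearing: Bystander: used ball bearing lying on the mat, blue seal, outside diameter 80 mm, 18 mm high; not part of the stack. Origin: centre of its underside.
- spray_can: Bystander: spray can standing on the mat, 60 mm diameter, 150 mm high. Origin: centre of its underside.
Mind the look-alikes: they are no part of the job. What is shaped like the white_spacer but red is not meant.

How it is judged:
By the outcome, as a careful person would: the job done as asked, in the order asked, and still so for the second after the job is handed in, with the robot touching nothing.
It also fails if it takes over 72 s, if anything falls off the work surface, if the arm or the gripper's body presses on something with over 40 N, if the wrist force passes 120 N, or if a joint passes its speed limit or range.

## Working session

There is one attempt and no reset: what is moved stays moved. The work goes in short steps, Python scripts to look and compute and a tool call to move; the robot and the scene stay as the last step left them, time stands still between calls to the robot, and variables do not carry over. Pictures are saved under pics/ and viewed, about 8 in all and at most 12, crops included, and the job is handed in when it is done.

Besides the shell and the picture viewer there is one more tool, called after "Call:" as name(argument=value, ...) on one line, values as JSON. jog_arm: Moves the arm, as the interface text tells. Its arguments: {"type":"object","properties":{"motion":{"type":"array"}},"required":["motion"]}

```bash
mkdir -p pics; cat > h.py <<'E'
import numpy as np, cv2
from scipy.spatial.transform import Rotation as R
from plant import manip
def snap(n,f):
    st=manip.state(); s=manip.snapshot(n); cv2.imwrite('pics/'+f,cv2.cvtColor(s['image'],cv2.COLOR_RGB2BGR))
    if n=='wrist':
        T=np.eye(4);T[:3,:3]=R.from_quat(st['orientation']).as_matrix();T[:3,3]=st['position']
        C=T@np.array(s['T_tool_cam'])
    else:
        C=np.eye(4);r=R.from_rotvec(np.ravel(s['rvec'])).as_matrix();C[:3,:3]=r.T;C[:3,3]=-r.T@np.ravel(s['tvec'])
    np.savez('pics/'+f+'.npz',C=C,K=s['mtx']); return s
def px(f,u,v,z):
    d=np.load('pics/'+f+'.npz');C=d['C'];r=C[:3,:3]@np.linalg.solve(d['K'],[u,v,1.]);return C[:3,3]+r*(z-C[2,3])/r[2]
def proj(f,p):
    d=np.load('pics/'+f+'.npz');q=d['K']@(np.linalg.inv(d['C'])@np.append(p,1))[:3];return q[:2]/q[2]
E
python3 - <<'E'
from h import *
print(manip.state())
for n in('scene','top'): s=snap(n,n+'0.png')
for n in('scene','top'): 
    im=cv2.imread(f'pics/{n}0.png');cv2.imwrite(f'pics/{n}0b.png',cv2.resize(im,(800,600),interpolation=cv2.INTER_CUBIC)); print(np.load(f'pics/{n}0.png.npz')['C'])
E
```

```text
{'clock': 0.0, 'joint_positions': array([-8.71867540e-01,  3.59421308e-01,  1.10801743e-02, -3.41868330e-04,
       -1.22410940e+00, -2.88126346e-01]), 'qvel': array([-0.00129279, -0.0014711 , -0.00028565, -0.00107103, -0.00072916,
        0.0008563 ]), 'joint_torque': array([-2.79102887e-04, -5.82721245e+01,  2.93045962e+01,  6.99710727e+00,
        6.85335224e-03, -1.41516525e-04]), 'position': array([ 0.26935655, -0.6184033 ,  0.2256112 ]), 'orientation': array([-2.03902900e-01,  9.78990755e-01,  8.04540657e-04, -2.50291277e-04]), 'force': array([ 0.30201746, -0.0847904 , -0.41940632]), 'moment': array([ 0.02850634,  0.03204535, -0.02089602]), 'width': 0.9976297814310189}
[[-0.76569345  0.38439765 -0.51570533  1.10252032]
 [ 0.6428977   0.43257257 -0.63211036  0.66255806]
 [-0.01990176 -0.81554854 -0.57834635  0.84695915]
 [ 0.          0.          0.          1.        ]]
[[ 0.01250667 -0.99395625  0.10906219  0.42342357]
 [-0.99984268 -0.013803   -0.0111393  -0.04508115]
 [ 0.01257736 -0.10890572 -0.99397251  1.22244262]
 [ 0.          0.          0.          1.        ]]
```

View pics/top0b.png

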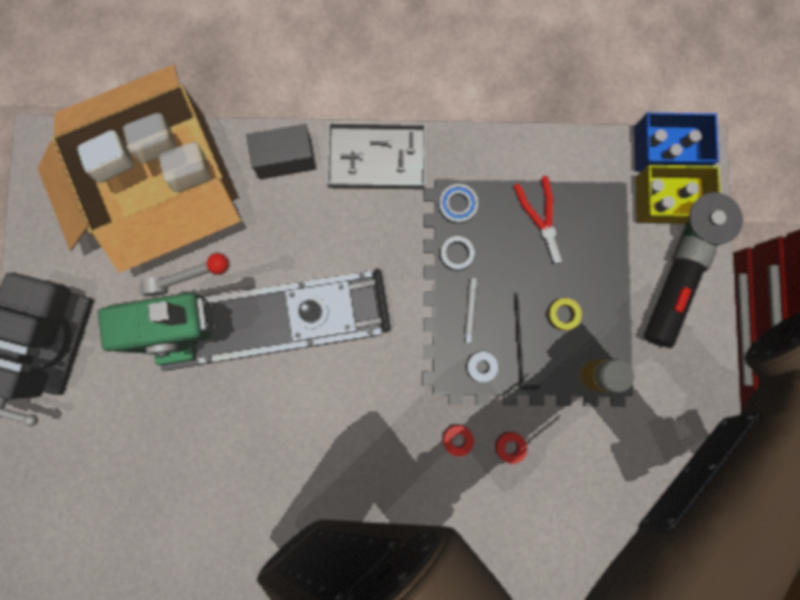

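View pics/scene0b.png

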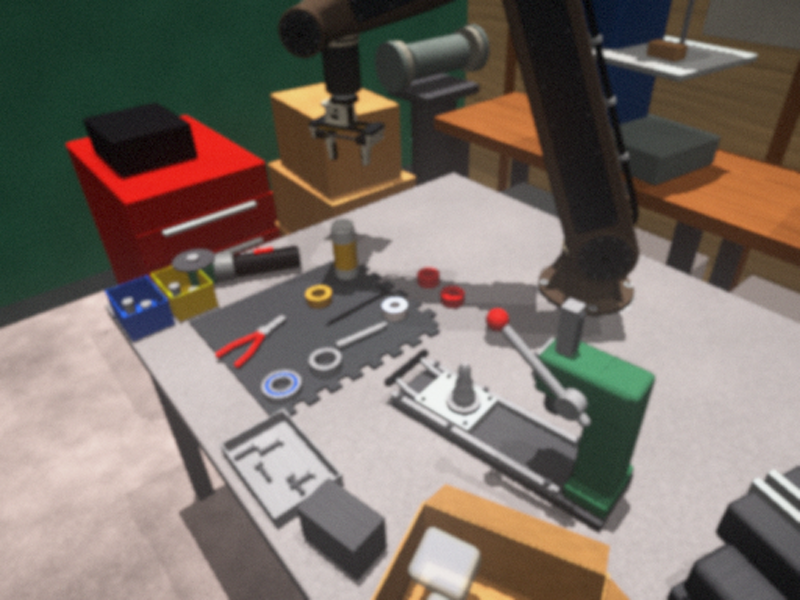

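The top view (800×600) shows:
- **Steel ring:** (457,252), grey and plain. The bearing with the blue seal at (458,203) is not it.
- **Brass ring:** (565,314).
- **White ring:** (482,367). The red look-alikes at (458,440) and (511,447) are not meant.
- **Press:** the shaft is at (311,311), the push bar at (382,300) and the ball at (217,264).

I'll take enlarged crops to confirm these.

```bash
python3 - <<'E'
from h import *
im=cv2.imread('pics/top0.png')
# raw crops, x6 / x4
a=im[115:255,265:385]; a=cv2.resize(a,None,fx=4,fy=4,interpolation=cv2.INTER_CUBIC)
b=im[150:240,55:255]; b=cv2.resize(b,None,fx=4,fy=4,interpolation=cv2.INTER_CUBIC)
cv2.imwrite('pics/cropA.png',cv2.convertScaleAbs(a,alpha=1.3)); cv2.imwrite('pics/cropB.png',cv2.convertScaleAbs(b,alpha=1.3))
for n,u,v,z in[('steel',457,252,.034),('brass',565,314,.034),('white',482,367,.036),('shaft',311,311,.138),('bar',382,300,.05),('ball',217,264,.32)]:
    print(n,px('top0.png',u*.64,v*.64,z).round(4))
E
```

```text
steel [ 0.6605 -0.1767  0.034 ]
brass [ 0.5389 -0.391   0.034 ]
white [ 0.4324 -0.2258  0.036 ]
shaft [0.528  0.0976 0.138 ]
bar [ 0.5599 -0.0285  0.05  ]
ball [0.5796 0.217  0.32  ]
```

View pics/cropA.png

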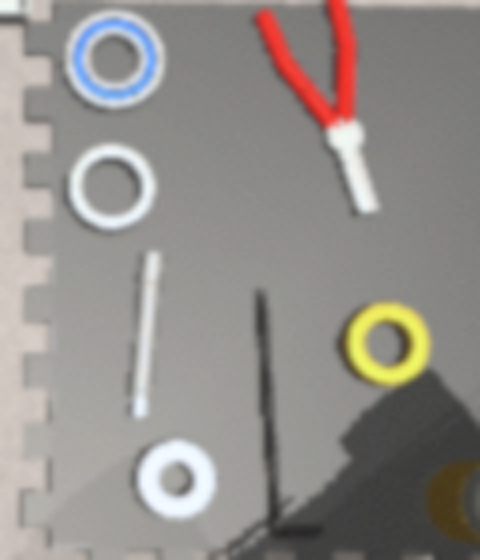

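View pics/cropB.png

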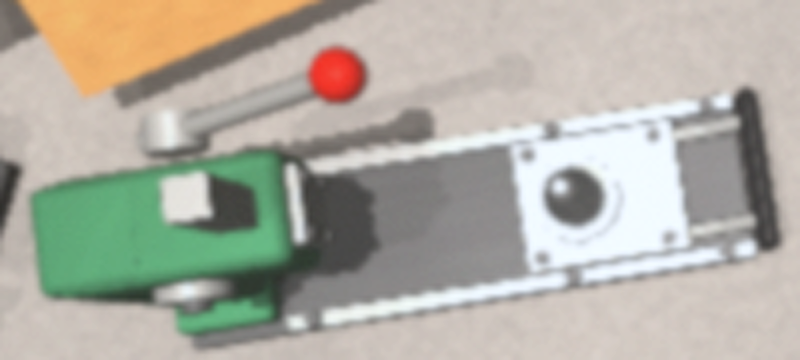

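The crops confirm the three rings:
- **Steel:** (113,186), plain.
- **Brass:** (388,344).
- **White:** (176,480).

The blue-seal bearing at (113,60) is excluded. The press crop shows the plate corners, bar ends (746,95) and (769,245), and the ball at (337,75).

```bash
cat >> h.py <<'E'
def goto(x,y,z,yaw=None):
    "print shift in tool mm and turn deg to TCP target; yaw = world angle of tool y"
    st=manip.state();M=R.from_quat(st['orientation']).as_matrix();cur=np.degrees(np.arctan2(M[1,1],M[0,1]))
    d=M.T@(np.array([x,y,z])-st['position'])*1e3
    t=None if yaw is None else (cur-yaw+90)%180-90
    print('shift',d.round(1),'turn',t,'curyaw',cur.round(2),'pos',st['position'].round(4))
E
python3 - <<'E'
from h import *
A=lambda u,v,z:px('top0.png',265+u/4,115+v/4,z)
B=lambda u,v,z:px('top0.png',55+u/4,150+v/4,z)
for n,p in dict(steel=A(113,186,.034),brass=A(388,344,.034),white=A(176,480,.036),can=A(462,503,.158)).items(): print(n,p.round(4))
e1,e2=B(746,95,.05),B(769,245,.05); print('bar',((e1+e2)/2).round(4),np.linalg.norm(e1-e2), 'xang',np.degrees(np.arctan2(*(e1-e2)[1::-1])))
c=[B(*q,.04) for q in((511,145),(675,120),(690,245),(525,273))]
print('plate',np.mean(c,0),[np.linalg.norm(c[i]-c[i-1]).round(3) for i in range(4)])
r1,r2=B(345,160,.034),B(700,105,.034);r3,r4=B(340,315,.034),B(730,255,.034)
for a,b in((r1,r2),(r3,r4),(c[0],c[1]),(c[3],c[2])): print('y ang',np.degrees(np.arctan2(*(a-b)[1::-1])))
print('ball',B(337,75,.322),'tip',B(565,190,.138))
xa=np.radians(0);
goto(.6605,-.1767,.2,90)
E
```

```text
steel [ 0.6598 -0.1791  0.034 ]
brass [ 0.5388 -0.3923  0.034 ]
white [ 0.4321 -0.2274  0.036 ]
can [ 0.418 -0.405  0.158]
bar [ 0.5587 -0.0282  0.05  ] 0.11642893173930388 xang 9.532122465535094
plate [0.53823551 0.09199621 0.04      ] [np.float64(0.099), np.float64(0.127), np.float64(0.097), np.float64(0.127)]
y ang 99.74783816755378
y ang 99.52034905114387
y ang 99.59455631697986
y ang 100.42616442565456
ball [0.57978656 0.21557826 0.322     ] tip [0.53222678 0.10554162 0.138     ]
shift [-535.   248.8   26. ] turn 23.52931275675961 curyaw 113.53 pos [ 0.2694 -0.6185  0.2257]
```

Call:
jog_arm(motion=[[[87,0,0,0,7.8],[87,0,0,0,7.8],[87,0,0,0,7.9],[87,-28,31,0,0],[87,-28,31,0,0],[87,-28,31,0,0],[87,-28,31,0,0],[87,-28,31,0,0],[87,-28,31,0,0],[87,-28,31,0,0]]])

```text
clock: 1.1
position: [0.4661, -0.4001, 0.2263]
orientation: [-0.0, 1.0, 0.0, -0.0]
force: [0.3, -1.1, -0.3]
width: 0.99
```

Call:
jog_arm(motion=[[[87,-28,31,0,0],[87,-28,32,5,0],[87,-28,32,5,0],[87,-28,32,5,0],[87,-28,32,5,0],[87,-28,32,5,0],[87,-26,31,5,0],[87,0,0,0,0],[87,0,0,0,0]]])

```text
clock: 2.0
position: [0.6593, -0.1785, 0.1954]
orientation: [-0.001, 1.0, 0.0, -0.001]
force: [-0.0, -0.8, -0.2]
width: 0.993
```

```bash
python3 - <<'E'
from h import *
goto(.6598,-.1791,.15,90)
s=snap('wrist','w1.png'); print(np.array(s['T_tool_cam']).round(3)); print(s['mtx']); print(proj('w1.png',[.6598,-.1791,.034]))
cv2.imwrite('pics/w1b.png',cv2.resize(cv2.imread('pics/w1.png'),(800,600)))
E
```

```text
shift [-0.6 -0.6 45.4] turn 0.13829080277955086 curyaw 90.14 pos [ 0.6593 -0.1785  0.1954]
[[-0.001 -0.957 -0.29   0.079]
 [ 1.    -0.001 -0.001 -0.001]
 [ 0.001 -0.29   0.957 -0.158]
 [ 0.     0.     0.     1.   ]]
[[325.631634     0.         252.43752743]
 [  0.         325.631634   190.88951222]
 [  0.           0.           1.        ]]
[252.93854679 175.03176021]
```

View pics/w1b.png

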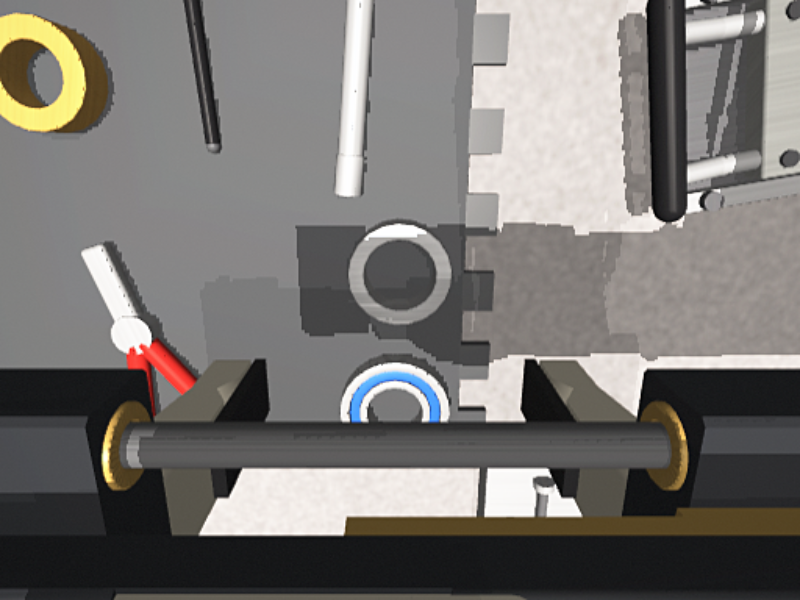

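The wrist view shows the steel ring's top face centred at about (400,275) (800-scale). The jaws straddle the world-y direction, clear of the bearing and the extension bar.

```bash
python3 - <<'E'
from h import *
p=px('w1.png',256,176,.034); print(p, px('w1.png',256,325*.64,.034)[0], px('w1.png',256,222*.64,.034)[0],px('w1.png',256,222*.64,.008)[0])
print([px('w1.png',u*.64,176,.034)[1] for u in(349,451)])
goto(p[0],p[1],.029,90)
# draw expected circles
im=cv2.imread('pics/w1b.png')
E
```

```text
[ 0.66080349 -0.17600276  0.034     ] 0.6951394486163449 0.626530745386139 0.6302945969690643
[np.float64(-0.20900854990225454), np.float64(-0.14300121587916484)]
shift [ -2.1   3.3 166.9] turn 0.07451944265439181 curyaw 90.07 pos [ 0.6589 -0.1793  0.1959]
```

Call:
jog_arm(motion=[[[87,-2,3,40,0],[87,0,0,40,0],[87,0,0,40,0],[87,0,0,30,0],[87,0,0,10,0],[87,0,0,5,0],[87,0,0,0,0],[87,0,0,0,0]]])

```text
clock: 2.85
position: [0.6624, -0.1769, 0.0335]
orientation: [-0.0, 1.0, -0.0, 0.001]
force: [0.0, 0.3, -0.5]
width: 0.996
```

```bash
python3 - <<'E'
from h import *
goto(.661,-.176,.029,90)
snap('wrist','w2.png')
cv2.imwrite('pics/w2b.png',cv2.resize(cv2.imread('pics/w2.png')[120:384,60:452],None,fx=2,fy=2))
E
```

```text
shift [1.4 0.9 4.5] turn 0.03684222484078248 curyaw 90.04 pos [ 0.6624 -0.1769  0.0335]
```

View pics/w2b.png

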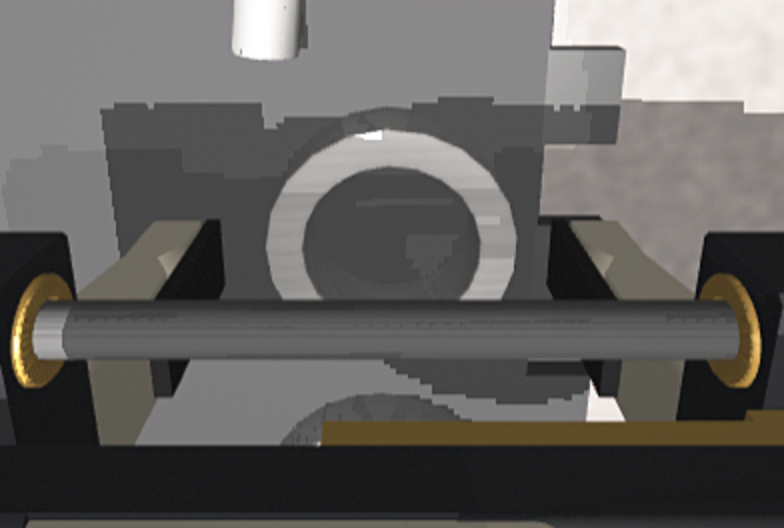

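The wrist view shows the ring (266–516) centred between the open fingers (222–550), with its far rim at row 130.

```bash
python3 - <<'E'
from h import *
f='w2.png'
print(px(f,60+391/2,120+130/2,.034)[0]+.034, [px(f,60+u/2,120+247/2,.034) for u in(266,516)], px(f,60+391/2,120+166/2,.034)[0]+.0235)
print(proj(f,[.661,-.176,.034]))
goto(.661,-.176,.029,90)
E
```

```text
0.6616819533855925 [array([ 0.66003388, -0.20955242,  0.034     ]), array([ 0.66003863, -0.14308628,  0.034     ])] 0.6607534227757568
[256.0824431  245.14445326]
shift [1.4 0.8 4.6] turn 0.04083216334332462 curyaw 90.04 pos [ 0.6624 -0.1768  0.0336]
```

Call:
jog_arm(motion=[[[87,1,0.5,4.5,0],[87,0,0,0,0],[40,0,0,0,0],[40,0,0,0,0],[40,0,0,0,0],[40,0,0,0,0],[40,0,0,0,0],[40,0,0,0,0]]])

```text
clock: 3.7
position: [0.6603, -0.1759, 0.0272]
orientation: [-0.0, 1.0, 0.0, 0.0]
force: [0.1, 1.3, 1.0]
width: 0.766
```

```bash
python3 - <<'E'
from h import *
s=manip.state();print(s['width'],s['force']);goto(.661,-.176,.029,90)
E
```

```text
0.7658663951045579 [0.10821139 1.32535048 0.96355797]
shift [-0.7 -0.1 -1.8] turn 0.04086503321947532 curyaw 90.04 pos [ 0.6603 -0.1759  0.0272]
```

Call:
jog_arm(motion=[[[80,0,0,0,0],[80,0,0,0,0],[80,0,0,-2,0],[40,0,0,0,0],[40,0,0,0,0],[40,0,0,0,0],[40,0,0,0,0],[40,0,0,0,0]]])

```text
clock: 4.5
position: [0.6603, -0.176, 0.0291]
orientation: [-0.0, 1.0, 0.0, 0.0]
force: [-0.4, 1.2, 1.9]
width: 0.762
```

Call:
jog_arm(motion=[[[40,0,0,-5,0],[40,0,0,-15,0],[40,0,0,-40,0],[40,0,0,-40,0],[40,0,0,-40,0],[40,0,0,-20,0]]])

```text
clock: 5.1
position: [0.6615, -0.1765, 0.1946]
orientation: [-0.001, 1.0, -0.0, 0.003]
force: [0.2, -0.3, -2.6]
width: 0.765
```

```bash
python3 - <<'E'
from h import *
s=manip.state();print(s['width'],s['force']);goto(.5354,.1098,.21,189.6)
E
```

```text
0.7650082621744472 [ 0.22012774 -0.31033741 -2.61131864]
shift [125.7 286.4 -16.4] turn 80.4584943878267 curyaw 90.06 pos [ 0.6615 -0.1765  0.1946]
```

Call:
jog_arm(motion=[[[40,10,42,-2,0],[40,10,42,-2,0],[40,10,43,-2,0],[40,10,43,-2,0],[40,10,43,-2,0],[40,10,43,-2,0],[40,0,0,0,0],[40,0,0,0,0]]])

```text
clock: 5.9
position: [0.5996, 0.0811, 0.202]
orientation: [-0.002, 1.0, 0.0, 0.0]
force: [-0.3, -0.6, -3.7]
width: 0.758
```

```bash
python3 - <<'E'
from h import *
goto(.5354,.1098,.21,189.6)
snap('wrist','w3.png'); print(proj('w3.png',[.5354,.1098,.138]),proj('w3.png',[.5354,.1098,.05]))
cv2.imwrite('pics/w3b.png',cv2.resize(cv2.imread('pics/w3.png')[:300,110:510],None,fx=2,fy=2))
E
```

```text
shift [64.1 28.9 -8. ] turn 80.58139888606621 curyaw 90.18 pos [0.5996 0.0811 0.202 ]
[297.27702352 115.93472832] [284.77753845 109.22606253]
```

View pics/w3b.png

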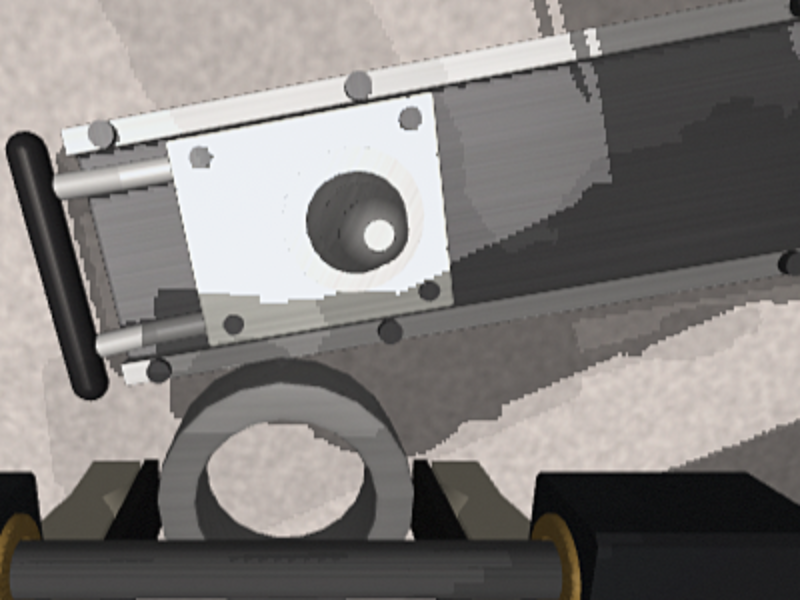

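The wrist view shows the shaft tip at (379,236), the flange circle centred at about (353,219), and the held steel ring level in the fingers (160–413).

```bash
python3 - <<'E'
from h import *
f='w3.png';W=lambda u,v,z:px(f,110+u/2,v/2,z)
print('tip',W(379,236,.138),'fl',W(353,219,.05),'base44', W(357,222,.068))
a,b=W(23,145,.05),W(91,385,.05);print('bar',(a+b)/2,np.linalg.norm(a-b),np.degrees(np.arctan2(*(a-b)[1::-1])))
a,b=W(65,140,.034),W(590,42,.034);print(np.degrees(np.arctan2(*(b-a)[1::-1])))
a,b=W(130,378,.034),W(780,262,.034);print(np.degrees(np.arctan2(*(b-a)[1::-1])))
print('ring',W(286,384,.207)+[.034,0,0],[W(u,490,.207)[1] for u in(160,413)], manip.state()['position'])
E
```

```text
tip [0.53674283 0.11133946 0.138     ] fl [0.53564284 0.11140032 0.05      ] base44 [0.53601198 0.11136289 0.068     ]
bar [ 0.55998871 -0.02702724  0.05      ] 0.11445390624403237 -169.45241745138932
99.8883349261826
100.53427311283029
ring [0.60123563 0.08030845 0.207     ] [np.float64(0.047791937192238176), np.float64(0.11321859832023232)] [0.59983965 0.08010513 0.20177963]
```

Call:
jog_arm(motion=[[[40,0,0,0,-8.3],[40,0,0,0,-8.3],[40,0,0,0,-8.3],[40,0,0,0,-8.3],[40,0,0,0,-8.3],[40,0,0,0,-8.3],[40,0,0,0,-8.3],[40,0,0,0,-8.3],[40,0,0,0,-8.3],[40,0,0,0,-8.3]]])

```text
clock: 6.95
position: [0.6001, 0.0782, 0.2011]
orientation: [-0.664, 0.747, 0.0, -0.0]
force: [-0.3, 0.1, -3.5]
width: 0.765
```

Call:
jog_arm(motion=[[[40,0,0,0,-8.3],[40,0,0,0,-8.3],[40,-20,28,0,0],[40,-20,28,0,0],[40,0,0,0,0],[40,0,0,0,0]]])

```text
clock: 7.55
position: [0.5381, 0.1092, 0.2018]
orientation: [0.764, -0.645, 0.0, -0.0]
force: [-0.0, -0.5, -3.6]
width: 0.765
```

```bash
python3 - <<'E'
from h import *
goto(.5364,.1103,.110,189.8)
E
```

```text
shift [-1.4  1.6 91.8] turn -0.18379374977644147 curyaw -170.38 pos [0.5381 0.1092 0.2018]
```

Call:
jog_arm(motion=[[[40,-1.4,1.6,25,0],[40,0,0,30,0],[40,0,0,25,0],[40,0,0,15,0],[40,0,0,5,0],[40,0,0,0,0]]])

```text
clock: 8.15
position: [0.5368, 0.1102, 0.1006]
orientation: [0.764, -0.646, -0.0, 0.001]
force: [-0.3, 0.0, -4.2]
width: 0.761
```

```bash
python3 - <<'E'
from h import *
print(manip.state()['force']);goto(.5364,.1103,.074,189.8)
snap('wrist','w4.png')
cv2.imwrite('pics/w4b.png',cv2.resize(cv2.imread('pics/w4.png')[130:384,60:460],None,fx=2,fy=2))
E
```

```text
[-0.31129172  0.04463738 -4.21513793]
shift [-0.2  0.3 26.6] turn -0.22564104028299425 curyaw -170.43 pos [0.5368 0.1102 0.1006]
```

View pics/w4b.png

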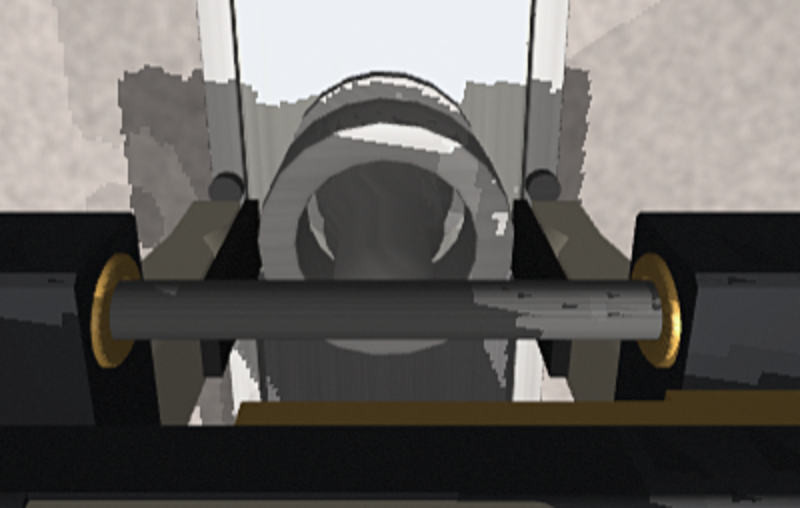

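The picture shows the shaft, centred at about column 386, in the middle of the bore (297–475). I'll lower it slowly.

Call:
jog_arm(motion=[[[40,0,0,5,0],[40,0,0,5,0],[40,0,0,3,0],[40,0,0,3,0],[40,0,0,3,0],[40,0,0,3,0],[40,0,0,0,0]]])

```text
clock: 8.9
position: [0.5361, 0.111, 0.0786]
orientation: [0.764, -0.645, -0.0, 0.0]
force: [0.5, -0.2, -3.9]
width: 0.763
```

Call:
jog_arm(motion=[[[40,0,0,2,0],[40,0,0,2,0],[40,0,0,1,0],[40,0,0,0,0]]])

```text
clock: 9.3
position: [0.5362, 0.111, 0.0739]
orientation: [0.764, -0.645, -0.0, 0.0]
force: [0.1, 0.3, -3.7]
width: 0.763
```

Call:
jog_arm(motion=[[[40,0,0,1,0],[40,0,0,0,0]]])

```text
clock: 9.5
position: [0.5363, 0.111, 0.073]
orientation: [0.764, -0.645, -0.0, 0.0]
force: [-0.6, 0.4, -4.3]
width: 0.764
```

Call:
jog_arm(motion=[[[40,0,0,1,0],[40,0,0,0,0]]])

```text
clock: 9.7
position: [0.5363, 0.111, 0.072]
orientation: [0.764, -0.645, -0.0, 0.0]
force: [0.3, 0.6, -3.6]
width: 0.763
```

Call:
jog_arm(motion=[[[40,0,0,1,0],[40,0,0,0,0]]])

```text
clock: 9.9
position: [0.5365, 0.1111, 0.0712]
orientation: [0.764, -0.645, 0.0, -0.0]
force: [0.0, -0.8, -3.1]
width: 0.765
```

Call:
jog_arm(motion=[[[40,0,0,1,0],[40,0,0,0,0]]])

```text
clock: 10.1
position: [0.5365, 0.1111, 0.071]
orientation: [0.764, -0.645, 0.0, -0.0]
force: [-3.1, -0.6, 6.7]
width: 0.764
```

The ring is seated: 10 N of contact with the TCP at 0.071, as expected. I'll release it and go for the brass one.

Call:
jog_arm(motion=[[[87,0,0,0,0],[87,0,0,0,0],[87,0,0,0,0],[87,0,0,-10,0],[87,0,0,-40,0],[87,0,0,-40,0],[87,0,0,-40,0],[87,48,8,-10,0],[87,48,8,0,0],[87,48,8,0,0]]])

```text
clock: 11.1
position: [0.537, -0.036, 0.2118]
orientation: [0.765, -0.645, 0.001, -0.001]
force: [0.9, 0.3, -0.4]
width: 0.989
```

Call:
jog_arm(motion=[[[87,48,8,0,8.5],[87,48,0,0,8.5],[87,47,-7,0,8.5],[87,45,-14,0,8.5],[87,42,-21,0,8.5],[87,38,-27,0,8.5],[87,32,-31,0,8.5],[87,0,0,0,0],[87,0,0,0,0]]])

```text
clock: 12.0
position: [0.5454, -0.3654, 0.21]
orientation: [-0.342, 0.94, 0.0, -0.0]
force: [0.1, 0.7, 0.4]
width: 0.995
```

```bash
python3 - <<'E'
from h import *
goto(.540,-.390,.2)
snap('wrist','w5.png'); print(proj('w5.png',[.54,-.39,.034]))
cv2.imwrite('pics/w5b.png',cv2.resize(cv2.imread('pics/w5.png'),(800,600)))
E
```

```text
shift [ 20.  -15.4  10. ] turn None curyaw 130.04 pos [ 0.5454 -0.3654  0.21  ]
[237.89256194 152.64004199]
```

View pics/w5b.png

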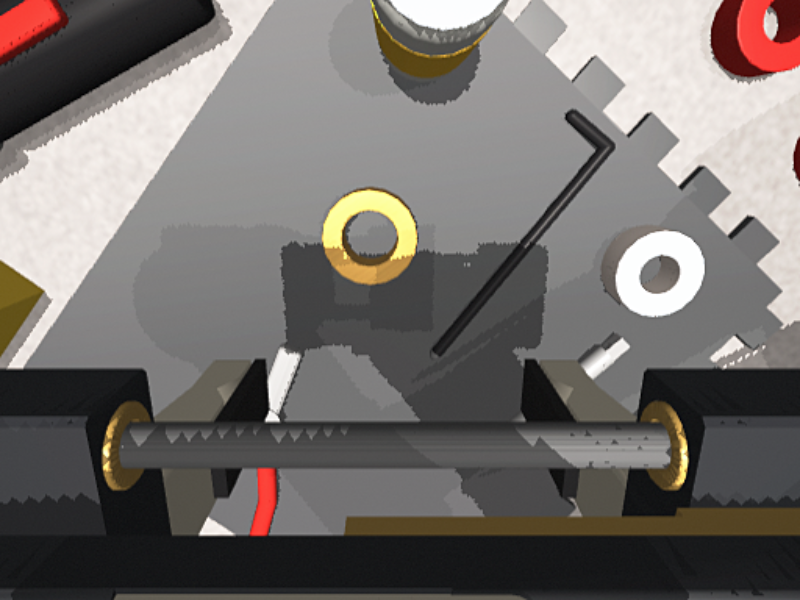

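The brass ring is centred at about (370,236), and the white one's top face at about (660,273). The can at the top and the hex key are both clear of the jaws.

```bash
python3 - <<'E'
from h import *
f='w5.png'
b=px(f,370*.64,236.5*.64,.034);w=px(f,660*.64,273*.64,.036);print('brass',b,'white',w)
print([px(f,370*.64,v*.64,.034) for v in (187,285)])
goto(b[0],b[1],.018,130)
E
```

```text
brass [ 0.53969138 -0.39170992  0.034     ] white [ 0.43337405 -0.22695865  0.036     ]
[array([ 0.51481212, -0.41198402,  0.034     ]), array([ 0.56547732, -0.37069696,  0.034     ])]
shift [ 22.2 -17.1 192.2] turn 0.14179507109088263 curyaw 130.14 pos [ 0.5457 -0.3644  0.2102]
```

Call:
jog_arm(motion=[[[87,11,-9,20,0],[87,11,-8,30,0],[87,0,0,40,0],[87,0,0,40,0],[87,0,0,30,0],[87,0,0,15,0],[87,0,0,10,0],[87,0,0,0,0],[87,0,0,0,0]]])

```text
clock: 12.95
position: [0.5412, -0.3915, 0.0266]
orientation: [-0.344, 0.939, -0.001, 0.001]
force: [-0.7, 0.1, 1.0]
width: 0.995
```

```bash
python3 - <<'E'
from h import *
goto(.5399,-.3915,.018,130)
snap('wrist','w6.png')
im=cv2.imread('pics/w6.png'); hsv=cv2.cvtColor(im,cv2.COLOR_BGR2HSV)
m=((hsv[...,0]>15)&(hsv[...,0]<35)&(hsv[...,1]>90)&(hsv[...,2]>90)).astype(np.uint8); m[:100]=0
n,l,s,c=cv2.connectedComponentsWithStats(m); 
for i in range(1,n):
    if s[i,4]>300: print(s[i],c[i])
print(proj('w6.png',[.5399,-.3915,.034]))
i=max(range(1,n),key=lambda i:s[i,4]); x,y,w,h=s[i,:4]
for u,v in((x,y+h),(x+w,y+h),(x+w/2,y)): print(px('w6.png',u,v,.034))
t=px('w6.png',x+w/2,y+.5,.034); print('centre from far rim', t+.032*np.array([np.sin(np.radians(130)),-np.cos(np.radians(130)),0]))
E
```

```text
shift [1.  0.9 8.6] turn 0.1926349362380222 curyaw 130.19 pos [ 0.5412 -0.3915  0.0266]
[ 192  183  123   88 6414] [253.7700343  230.50654818]
[ 65 257  31  57 777] [ 76.95238095 285.18918919]
[410 258  31  56 792] [427.81060606 284.99368687]
[ 220  325  292   17 3674] [379.71448013 334.90854654]
[254.80182161 252.65934312]
[ 0.56920034 -0.40970609  0.034     ]
[ 0.52772041 -0.36062721  0.034     ]
[ 0.51200686 -0.41592703  0.034     ]
centre from far rim [ 0.53671056 -0.39519716  0.034     ]
```

```bash
python3 - <<'E'
from h import *
f='w6.png'; d=-np.array([np.sin(np.radians(130)),-np.cos(np.radians(130)),0]); c=np.array([.5399,-.3915,0])
for z in(.008,.034): print('outer far',z,proj(f,c+.032*d+[0,0,z]))
print('bore far',proj(f,c+.0185*d+[0,0,.034]))
im=cv2.cvtColor(cv2.imread('pics/'+f),cv2.COLOR_BGR2HSV); 
for v in range(174,262,2): print(v,im[v,254],end='; ')
E
```

```text
outer far 0.008 [254.83201996 179.31654348]
outer far 0.034 [255.08362998 193.09059676]
bore far [254.96078793 219.05699054]
174 [150   3 167]; 176 [135   3 169]; 178 [140   5 170]; 180 [128   6 170]; 182 [ 13  53 148]; 184 [ 19 161 135]; 186 [ 18 154 139]; 188 [ 19 156 137]; 190 [ 18 153 145]; 192 [ 17 153 147]; 194 [ 17 160 159]; 196 [ 30  70 255]; 198 [ 30  62 255]; 200 [ 30  66 255]; 202 [ 30  82 255]; 204 [ 30  76 255]; 206 [ 18 162 230]; 208 [ 19 154 232]; 210 [ 19 153 228]; 212 [ 19 153 229]; 214 [ 19 154 227]; 216 [ 19 155 226]; 218 [ 18 158 226]; 220 [ 15  80 140]; 222 [110   8 101]; 224 [120   3 101]; 226 [120   3 100]; 228 [120   3 100]; 230 [100   8 100]; 232 [105   5 100]; 234 [100   8 101]; 236 [105   5 100]; 238 [105   5 100]; 240 [110   8 101]; 242 [100   8 101]; 244 [100   8 101]; 246 [105   5  99]; 248 [ 90   8 101]; 250 [120   3  99]; 252 [100   8 100]; 254 [100   8 100]; 256 [100   8 101]; 258 [110   8 100]; 260 [105   5 101];
```

Call:
jog_arm(motion=[[[87,0.2,0.6,8,0],[87,0,0,0,0],[40,0,0,0,0],[40,0,0,0,0],[40,0,0,0,0],[40,0,0,0,0],[40,0,0,0,0],[40,0,0,0,0]]])

```text
clock: 13.8
position: [0.5398, -0.3912, 0.0172]
orientation: [-0.343, 0.939, -0.0, 0.0]
force: [-0.3, -1.3, 0.4]
width: 0.732
```

```bash
python3 - <<'E'
from h import *
goto(.5401,-.3917,.018,130)
E
```

```text
shift [ 0.1 -0.6 -0.8] turn 0.13968632152111127 curyaw 130.14 pos [ 0.5398 -0.3912  0.0172]
```

Call:
jog_arm(motion=[[[40,0,0,-5,0],[40,0,0,-15,0],[40,0,0,-40,0],[40,0,0,-45,0],[40,0,0,-45,0],[40,0,0,-40,0],[40,-29,34,0,-8.5],[40,-34,30,0,-8.5],[40,-38,24,0,-8.5],[40,-41,19,0,-8.5]]])

```text
clock: 14.8
position: [0.5391, -0.2093, 0.2079]
orientation: [-0.605, 0.796, -0.0, 0.0]
force: [1.1, 0.3, -3.6]
width: 0.735
```

Call:
jog_arm(motion=[[[40,-43,12,0,-8.5],[40,-45,6,0,-8.5],[40,-45,-1,0,-8.5],[40,-45,-8,0,0],[40,-45,-8,0,0],[40,-45,-8,0,0],[40,-25,-3,0,0],[40,0,0,0,0],[40,0,0,0,0]]])

```text
clock: 15.7
position: [0.5393, 0.0869, 0.2076]
orientation: [0.765, -0.645, -0.0, -0.0]
force: [-0.3, -0.4, -4.3]
width: 0.735
```

```bash
python3 - <<'E'
from h import *
print(manip.state()['width']);goto(.5364,.1115,.15,189.8)
E
```

```text
0.7352592610567971
shift [-24.7  -1.3  57.6] turn -0.07042111771261261 curyaw -170.27 pos [0.5393 0.0869 0.2076]
```

Call:
jog_arm(motion=[[[40,-12.5,-0.7,0,0],[40,-12.2,-0.6,0,0],[40,0,0,30,0],[40,0,0,30,0],[40,0,0,15,0],[40,0,0,7,0],[40,0,0,0,0],[40,0,0,0,0]]])

```text
clock: 16.5
position: [0.5377, 0.1112, 0.126]
orientation: [0.764, -0.645, 0.0, -0.001]
force: [-0.3, 0.5, -2.9]
width: 0.73
```

```bash
python3 - <<'E'
from h import *
print(manip.state()['force']);goto(.5364,.1115,.0852,189.8)
snap('wrist','w7.png')
cv2.imwrite('pics/w7b.png',cv2.resize(cv2.imread('pics/w7.png')[130:384,60:460],None,fx=2,fy=2))
E
```

```text
[-0.33522734  0.46587358 -2.88604451]
shift [-0.5  1.3 40.8] turn -0.16408882069367792 curyaw -170.36 pos [0.5377 0.1112 0.126 ]
```

View pics/w7b.png

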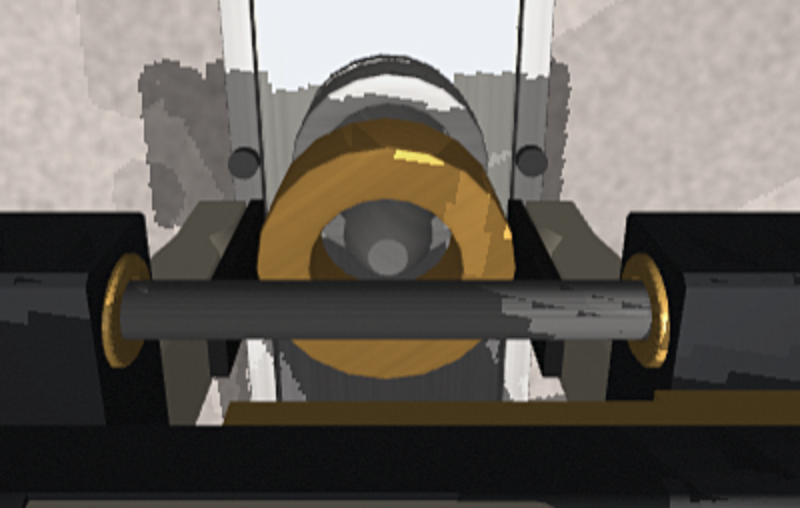

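The steel ring sits flush on the flange. The shaft tip, at about (388,257), lies central in the brass bore (308–465).

Call:
jog_arm(motion=[[[40,-0.3,0.7,6,0],[40,0,0,5,0],[40,0,0,3,0],[40,0,0,3,0],[40,0,0,3,0],[40,0,0,3,0],[40,0,0,0,0]]])

```text
clock: 17.25
position: [0.536, 0.1111, 0.1016]
orientation: [0.764, -0.645, -0.0, 0.0]
force: [0.1, 0.0, -4.1]
width: 0.726
```

Call:
jog_arm(motion=[[[40,0,0,3,0],[40,0,0,3,0],[40,0,0,0,0]]])

```text
clock: 17.55
position: [0.5361, 0.1111, 0.0956]
orientation: [0.764, -0.645, -0.0, 0.0]
force: [0.0, -0.0, -3.6]
width: 0.728
```

Call:
jog_arm(motion=[[[40,0,0,3,0],[40,0,0,3,0],[40,0,0,0,0]]])

```text
clock: 17.85
position: [0.5361, 0.111, 0.0896]
orientation: [0.764, -0.645, -0.0, 0.0]
force: [-0.0, -0.6, -3.8]
width: 0.728
```

Call:
jog_arm(motion=[[[40,0,0,2,0],[40,0,0,1,0],[40,0,0,0,0]]])

```text
clock: 18.15
position: [0.5361, 0.1111, 0.0869]
orientation: [0.764, -0.645, -0.0, 0.0]
force: [0.8, 1.0, -4.5]
width: 0.733
```

Call:
jog_arm(motion=[[[40,0,0,1,0],[40,0,0,0,0]]])

```text
clock: 18.35
position: [0.5362, 0.1112, 0.086]
orientation: [0.764, -0.645, -0.0, 0.0]
force: [1.0, -0.7, -4.8]
width: 0.732
```

Call:
jog_arm(motion=[[[40,0,0,1,0],[40,0,0,0,0]]])

```text
clock: 18.55
position: [0.5363, 0.1112, 0.0852]
orientation: [0.764, -0.645, 0.0, -0.0]
force: [-0.6, -1.0, -1.8]
width: 0.731
```

The brass ring is seated. I'll release it and go to the white one.

Call:
jog_arm(motion=[[[87,0,0,0,0],[87,0,0,0,0],[87,0,0,0,0],[87,0,0,-10,0],[87,0,0,-40,0],[87,0,0,-40,0],[87,0,0,-35,0],[87,39,20,0,0],[87,39,20,0,0],[87,34,17,0,8.5]]])

```text
clock: 19.55
position: [0.4981, -0.01, 0.2114]
orientation: [0.714, -0.7, 0.0, -0.001]
force: [1.1, -0.1, 0.6]
width: 0.994
```

Call:
jog_arm(motion=[[[87,36,12,0,8.5],[87,37,6,0,8.5],[87,38,1,0,8.5],[87,37,-5,0,8.5],[87,36,-10,0,8.5],[87,34,-15,0,8.5],[87,0,0,0,0],[87,0,0,0,0]]])

```text
clock: 20.35
position: [0.4321, -0.2249, 0.2108]
orientation: [-0.343, 0.939, -0.0, 0.0]
force: [-0.3, 0.2, -0.8]
width: 0.994
```

```bash
python3 - <<'E'
from h import *
goto(.4334,-.2270,.026,130)
snap('wrist','w8.png'); print('pred',proj('w8.png',[.4334,-.2270,.036]))
im=cv2.imread('pics/w8.png'); g=im.min(2); m=(g>205).astype(np.uint8)
n,l,s,c=cv2.connectedComponentsWithStats(m)
for i in range(1,n):
    if s[i,4]>200: print(s[i],c[i].round(1))
E
```

```text
shift [  0.5  -2.3 184.8] turn 0.06743858075577691 curyaw 130.07 pos [ 0.4321 -0.2249  0.2108]
pred [250.63777439 171.21758273]
[  169     0   343   254 45733] [378.   95.5]
[298   3  22  20 345] [308.7  12.2]
[365  82  17  22 269] [372.4  92.9]
[ 223  144   55   52 1084] [244.5 162.5]
[ 19 220  17  16 202] [ 26.9 228.1]
[179 228  52  42 497] [205.7 249.1]
[ 223  300   95   30 2256] [269.9 314.6]
```

Call:
jog_arm(motion=[[[87,0.5,-2,40,0],[87,0,0,40,0],[87,0,0,40,0],[87,0,0,40,0],[87,0,0,20,0],[87,0,0,4,0],[87,0,0,0,0],[87,0,0,0,0]]])

```text
clock: 21.2
position: [0.4347, -0.2257, 0.0274]
orientation: [-0.344, 0.939, -0.001, 0.001]
force: [-0.1, 0.3, 1.2]
width: 0.996
```

```bash
python3 - <<'E'
from h import *
goto(.4334,-.2270,.018,130)
f='w9.png';snap('wrist',f)
d=np.array([-np.sin(np.radians(130)),np.cos(np.radians(130)),0]);e=np.array([d[1],-d[0],0]); c=np.array([.4334,-.2270,0])
for z,r in((.008,.03),(.036,.03),(.036,.0135)): print('far',z,r,proj(f,c+r*d+[0,0,z]))
print('sides',proj(f,c-.03*e+[0,0,.036]),proj(f,c+.03*e+[0,0,.036]))
im=cv2.imread('pics/'+f).min(2); u,v=proj(f,c+[0,0,.036]).astype(int); print(u,v)
print('col',[(k,int(im[k,u])) for k in range(v-78,v,2)])
print('row',[(k,int(im[v-10,k])) for k in list(range(u-85,u-45,2))+list(range(u+45,u+85,2))])
E
```

```text
shift [ 1.9 -0.2  9.4] turn 0.22371561526495043 curyaw 130.22 pos [ 0.4347 -0.2257  0.0274]
far 0.008 0.03 [252.92771196 180.93590731]
far 0.036 0.03 [252.89419442 196.15999736]
far 0.036 0.0135 [252.79096364 227.79671508]
sides [193.73323707 252.11636043] [311.71312438 252.51560454]
252 252
col [(174, 129), (176, 129), (178, 128), (180, 129), (182, 129), (184, 115), (186, 117), (188, 119), (190, 118), (192, 120), (194, 122), (196, 118), (198, 207), (200, 255), (202, 255), (204, 245), (206, 198), (208, 200), (210, 200), (212, 199), (214, 200), (216, 197), (218, 199), (220, 197), (222, 196), (224, 196), (226, 195), (228, 144), (230, 72), (232, 76), (234, 76), (236, 75), (238, 75), (240, 74), (242, 77), (244, 78), (246, 76), (248, 76), (250, 76)]
row [(167, 17), (169, 17), (171, 64), (173, 67), (175, 66), (177, 66), (179, 66), (181, 66), (183, 65), (185, 66), (187, 65), (189, 67), (191, 65), (193, 65), (195, 59), (197, 200), (199, 195), (201, 193), (203, 195), (205, 194), (297, 223), (299, 223), (301, 223), (303, 223), (305, 224), (307, 224), (309, 214), (311, 57), (313, 65), (315, 67), (317, 67), (319, 66), (321, 65), (323, 66), (325, 66), (327, 66), (329, 65), (331, 66), (333, 69), (335, 10)]
```

Call:
jog_arm(motion=[[[87,0.5,0,9,0],[87,0,0,0,0],[40,0,0,0,0],[40,0,0,0,0],[40,0,0,0,0],[40,0,0,0,0],[40,0,0,0,0],[40,0,0,0,0]]])

```text
clock: 22.05
position: [0.433, -0.2263, 0.0172]
orientation: [-0.343, 0.939, -0.0, 0.0]
force: [-0.4, -1.3, 1.6]
width: 0.663
```

```bash
python3 - <<'E'
from h import *
print(manip.state()['width']);goto(.4337,-.2267,.018,130)
E
```

```text
0.6632587000052962
shift [-0.3 -0.8 -0.8] turn 0.1371907121134086 curyaw 130.14 pos [ 0.433  -0.2263  0.0172]
```

Call:
jog_arm(motion=[[[40,0,0,-5,0],[40,0,0,-15,0],[40,0,0,-40,0],[40,0,0,-45,0],[40,0,0,-45,0],[40,0,0,-40,0],[40,-32,20,0,-8.5],[40,-34,15,0,-8.5],[40,-36,10,0,-8.5],[40,-37,5,0,-8.5]]])

```text
clock: 23.05
position: [0.4774, -0.0822, 0.2075]
orientation: [-0.605, 0.796, -0.0, 0.0]
force: [-0.0, 0.3, -1.8]
width: 0.664
```

Call:
jog_arm(motion=[[[40,-38,-1,0,-8.5],[40,-37,-6,0,-8.5],[40,-36,-12,0,-8.5],[40,-39,-20,0,0],[40,-35,-18,0,0],[40,0,0,0,0],[40,0,0,0,0],[40,0,0,0,0]]])

```text
clock: 23.85
position: [0.5354, 0.1037, 0.207]
orientation: [0.764, -0.645, -0.0, 0.0]
force: [-0.7, -0.2, -1.0]
width: 0.664
```

```bash
python3 - <<'E'
from h import *
print(manip.state()['width']);goto(.5363,.1113,.158,189.7)
E
```

```text
0.6643010456245021
shift [-7.4 -2.2 49. ] turn -0.07758074117367642 curyaw -170.38 pos [0.5354 0.1037 0.207 ]
```

Call:
jog_arm(motion=[[[40,-7.4,-2.2,0,0],[40,0,0,25,0],[40,0,0,20,0],[40,0,0,10,0],[40,0,0,0,0],[40,0,0,0,0],[40,0,0,0,0]]])

```text
clock: 24.55
position: [0.5376, 0.1121, 0.1532]
orientation: [0.764, -0.645, 0.0, -0.001]
force: [-0.1, -0.5, -0.3]
width: 0.666
```

```bash
python3 - <<'E'
from h import *
print(manip.state()['force']);goto(.5363,.1113,.1112,189.7)
snap('wrist','w10.png')
cv2.imwrite('pics/w10b.png',cv2.resize(cv2.imread('pics/w10.png')[130:384,60:460],None,fx=2,fy=2))
E
```

```text
[-0.05431452 -0.53383038 -0.33930465]
shift [ 0.6  1.5 42. ] turn -0.06808714374403735 curyaw -170.37 pos [0.5376 0.1121 0.1532]
```

View pics/w10b.png

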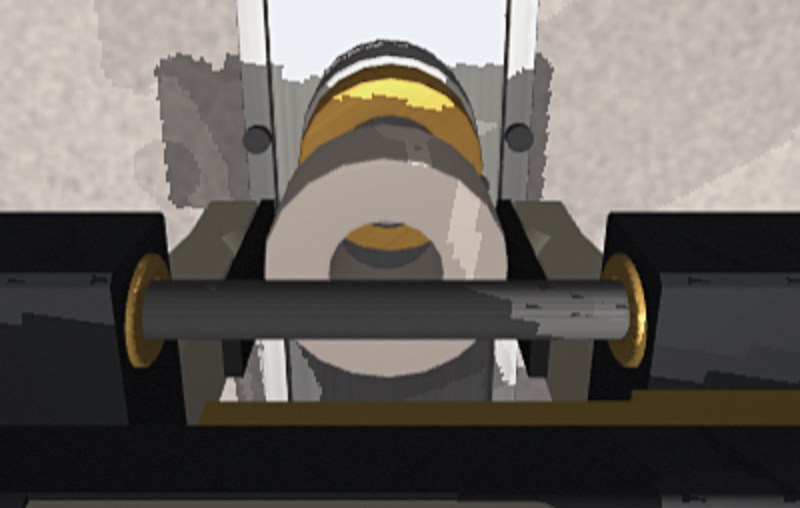

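The steel and brass rings are stacked flush. The white ring (265–507, centre 386) is aligned with the rail screws (257 and 519, centre 388). I'll lower it slowly with force checks.

Call:
jog_arm(motion=[[[40,0,0.6,3,0],[40,0,0,3,0],[40,0,0,3,0],[40,0,0,3,0],[40,0,0,0,0]]])

```text
clock: 25.1
position: [0.536, 0.1117, 0.1395]
orientation: [0.764, -0.645, -0.0, 0.0]
force: [-0.6, -0.2, -0.8]
width: 0.663
```

Call:
jog_arm(motion=[[[40,0,0,3,0],[40,0,0,3,0],[40,0,0,3,0],[40,0,0,0,0]]])

```text
clock: 25.5
position: [0.5363, 0.1116, 0.1307]
orientation: [0.764, -0.645, 0.0, 0.0]
force: [1.1, -2.2, -2.3]
width: 0.666
```

Call:
jog_arm(motion=[[[40,0,0,3,0],[40,0,0,3,0],[40,0,0,3,0],[40,0,0,0,0]]])

```text
clock: 25.9
position: [0.5363, 0.1117, 0.1217]
orientation: [0.764, -0.645, 0.0, 0.0]
force: [3.0, -1.9, -2.9]
width: 0.667
```

Call:
jog_arm(motion=[[[40,0.4,-0.5,3,0],[40,0,0,3,0],[40,0,0,0,0]]])

```text
clock: 26.2
position: [0.5363, 0.1115, 0.1154]
orientation: [0.764, -0.645, -0.0, 0.0]
force: [1.0, -0.2, -1.3]
width: 0.664
```

Call:
jog_arm(motion=[[[40,0,0,2,0],[40,0,0,1,0],[40,0,0,0,0]]])

```text
clock: 26.5
position: [0.5367, 0.1116, 0.1129]
orientation: [0.764, -0.645, -0.0, 0.0]
force: [-0.3, -0.0, -1.2]
width: 0.661
```

Call:
jog_arm(motion=[[[40,0,0,1,0],[40,0,0,0,0]]])

```text
clock: 26.7
position: [0.5368, 0.1115, 0.112]
orientation: [0.764, -0.645, -0.0, 0.0]
force: [-0.6, 0.2, -1.3]
width: 0.672
```

Call:
jog_arm(motion=[[[40,0,0,1,0],[40,0,0,0,0]]])

```text
clock: 26.9
position: [0.5369, 0.1116, 0.1112]
orientation: [0.764, -0.645, 0.0, -0.0]
force: [0.0, -0.1, -0.7]
width: 0.667
```

Call:
jog_arm(motion=[[[40,0,0,0.6,0],[40,0,0,0,0]]])

```text
clock: 27.1
position: [0.537, 0.1115, 0.1111]
orientation: [0.764, -0.645, 0.0, -0.0]
force: [-2.1, -1.4, 5.8]
width: 0.662
```

The white ring is seated. I'll release it and go behind the push bar with the fingers closed.

Call:
jog_arm(motion=[[[87,0,0,0,0],[87,0,0,0,0],[87,0,0,0,0],[87,0,0,-10,0],[87,0,0,-30,0],[87,0,0,-20,0],[0,45,8,0,0],[0,45,8,0,0],[0,45,8,0,0],[0,45,7,0,0]]])

```text
clock: 28.1
position: [0.5364, -0.0726, 0.1715]
orientation: [0.764, -0.645, 0.0, -0.0]
force: [1.6, 0.3, 0.0]
width: 0.695
```

Call:
jog_arm(motion=[[[0,0,0,0,0],[0,0,0,40,0],[0,0,0,40,0],[0,0,0,30,0],[0,0,0,0,0],[0,0,0,0,0]]])

```text
clock: 28.7
position: [0.5369, -0.071, 0.0612]
orientation: [0.764, -0.645, 0.0, 0.0]
force: [0.3, -0.4, -0.2]
width: 0.144
```

```bash
python3 - <<'E'
from h import *
print(manip.state()['width']);goto(.537,-.0715,.044,189.7)
snap('top','t2.png')
a=cv2.imread('pics/t2.png')[150:240,55:255]
cv2.imwrite('pics/t2b.png',cv2.resize(a,None,fx=4,fy=4,interpolation=cv2.INTER_CUBIC))
E
```

```text
0.14386470125036993
shift [ 0.5 -0.  17.2] turn -0.021228179709851247 curyaw -170.32 pos [ 0.5369 -0.071   0.0612]
```

Call:
jog_arm(motion=[[[0,0,0,17,0],[0,0,0,0,0],[0,0,0,0,0],[0,-8,0,0,0],[0,-6,0,0,0],[0,-4,0,0,0],[0,-4,0,0,0],[0,-6,0,0,0],[0,-8,0,0,0],[0,-8,0,0,0]]])

```text
clock: 29.75
position: [0.5291, -0.0274, 0.0437]
orientation: [0.764, -0.645, 0.0, -0.0]
force: [0.8, -3.3, 3.0]
width: 0.005
```

Call:
jog_arm(motion=[[[0,-12,0,0,0],[0,-12,0,0,0],[0,-12,0,0,0],[0,-12,0,0,0],[0,-12,0,0,0],[0,-12,0,0,0],[0,-12,0,0,0],[0,-12,0,0,0]]])

```text
clock: 30.55
position: [0.5123, 0.0677, 0.0433]
orientation: [0.764, -0.645, -0.0, 0.0]
force: [-0.2, -4.0, 1.8]
width: 0.007
```

```bash
python3 - <<'E'
from h import *
s=manip.state();print(s['width'],s['force'],s['moment']);goto(.537,-.0715,.044,189.7)
p=s['position'];print('along',(p[:2]-[.56,-.027])@[-.169,.986], 'lat',(p[:2]-[.56,-.027])@[.986,.169])
E
```

```text
0.006866237945311775 [-0.16019372 -3.9632203   1.80456646] [-1.42628934  0.47587687  0.11998023]
shift [141.4  -1.   -0.7] turn -0.06694101387887486 curyaw -170.37 pos [0.5123 0.0677 0.0433]
along 0.1014561759357883 lat -0.03098797487148254
```

Call:
jog_arm(motion=[[[0,-12,0,0,0],[0,-12,0,0,0],[0,-12,0,0,0],[0,-10,0,0,0],[0,-5,0,0,0],[0,-3,0,0,0]]])

```text
clock: 31.15
position: [0.5042, 0.121, 0.0435]
orientation: [0.764, -0.645, 0.0, -0.0]
force: [1.3, -3.2, -0.6]
width: 0.004
```

Call:
jog_arm(motion=[[[0,-2,0,0,0],[0,-2,0,0,0]]])

```text
clock: 31.35
position: [0.5036, 0.1242, 0.0435]
orientation: [0.764, -0.645, 0.0, -0.0]
force: [2.5, -2.4, -1.7]
width: 0.007
```

Call:
jog_arm(motion=[[[0,-2,0,0,0],[0,-2,0,0,0]]])

```text
clock: 31.55
position: [0.5029, 0.1281, 0.0435]
orientation: [0.764, -0.645, 0.0, -0.0]
force: [2.4, -2.8, -2.1]
width: 0.006
```

Call:
jog_arm(motion=[[[0,-2,0,0,0],[0,-2,0,0,0]]])

```text
clock: 31.75
position: [0.5026, 0.1288, 0.0436]
orientation: [0.764, -0.645, 0.001, 0.002]
force: [17.4, -32.2, -3.2]
width: 0.005
```

Call:
jog_arm(motion=[[[0,-1.5,0,0,0],[0,0,0,0,0]]])

```text
clock: 31.95
position: [0.5026, 0.1288, 0.0436]
orientation: [0.764, -0.645, 0.002, 0.003]
force: [18.3, -30.0, -1.8]
width: 0.009
```

Call:
jog_arm(motion=[[[0,-1.5,0,0,0],[0,0,0,0,0]]])

```text
clock: 32.15
position: [0.5025, 0.1289, 0.0436]
orientation: [0.764, -0.645, 0.002, 0.003]
force: [22.0, -37.8, -3.0]
width: 0.004
```

The slide is against its stop: about 38 N, no more travel, and the position agrees with 0.20. I'll back off, rise and plan the lever arc.

Call:
jog_arm(motion=[[[0,10,0,0,0],[0,25,0,0,0],[0,5,0,-40,0],[0,0,0,-45,0],[0,0,0,-45,0],[0,0,0,-45,0],[0,0,0,-45,0],[0,0,0,-45,0],[0,0,0,-45,0],[0,0,0,-10,0]]])

```text
clock: 33.15
position: [0.5097, 0.0962, 0.3695]
orientation: [0.764, -0.645, 0.002, -0.004]
force: [-0.1, 0.5, -0.1]
width: 0.007
```

```bash
python3 - <<'E'
from h import *
goto(.5812,.2171,.350,189.7)
snap('top','t3.png');a=cv2.imread('pics/t3.png')[145:245,55:255]
cv2.imwrite('pics/t3b.png',cv2.convertScaleAbs(cv2.resize(a,None,fx=4,fy=4,interpolation=cv2.INTER_CUBIC),alpha=1.2))
im=cv2.cvtColor(cv2.imread('pics/t3.png'),cv2.COLOR_BGR2HSV)[145:200,100:200]
m=((im[...,0]<8)|(im[...,0]>172))&(im[...,1]>150)&(im[...,2]>80);v,u=np.nonzero(m);print('ball',m.sum(),px('t3.png',100+(u.min()+u.max()+1)/2,145+(v.min()+v.max()+1)/2,.322),u.min(),u.max(),v.min(),v.max())
ph=np.radians(35-np.degrees(np.linspace(0,1.0,17)));y=45-160*np.cos(ph);z=230+160*np.sin(ph)
for r in zip(-np.diff(y),-np.diff(z)): print(np.round(r,1),end=' ')
ph=np.radians(35)-np.arange(1.0,1.3,.05);y=45-160*np.cos(ph);z=230+160*np.sin(ph);print('\n',-np.diff(y).round(1),-np.diff(z).round(1),z+17)
E
```

```text
shift [-107.2  -90.6   20.5] turn -0.04170846957487129 curyaw -170.34 pos [0.5097 0.0962 0.3695]Traceback (most recent call last):
  File "<stdin>", line 6, in <module>
    return umr_minimum(a, axis, None, out, keepdims, initial, where)
ValueError: zero-size array to reduction operation minimum which has no identity
```

View pics/t3b.png

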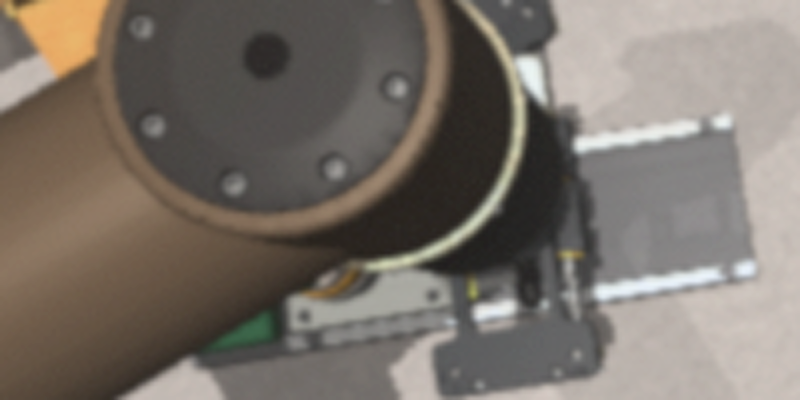

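The arm hides the ball in this view, but the slide plate is visible home under the head. I'll rely on the two agreeing ball estimates, from the top camera and from the press geometry.

```bash
python3 - <<'E'
from h import *
goto(.5808,.2167,.350,189.7)
ph=np.radians(35)-np.linspace(0,1.0,17);y=45-160*np.cos(ph);z=230+160*np.sin(ph)
for r in zip(-np.diff(y),-np.diff(z)): print(np.round(r,1),end=' ')
ph=np.radians(35)-np.arange(1.0,1.3,.05);y=45-160*np.cos(ph);z=230+160*np.sin(ph);print('\n',-np.diff(y).round(1),-np.diff(z).round(1),z+17)
# wrist view: find the ball
f='w11.png';snap('wrist',f);im=cv2.cvtColor(cv2.imread('pics/'+f),cv2.COLOR_BGR2HSV)
m=((im[...,0]<8)|(im[...,0]>172))&(im[...,1]>150)&(im[...,2]>60);print(m.sum(),[ (int(a.min()),int(a.max())) for a in np.nonzero(m)] if m.any() else '',proj(f,[.5808,.2167,.322]))
E
```

```text
shift [-106.7  -90.4   19.4] turn -0.0396929491378728 curyaw -170.34 pos [0.5095 0.0963 0.3684]
[5.5 8.4] [4.9 8.7] [4.4 9. ] [3.8 9.2] [3.2 9.5] [2.6 9.6] [2.  9.8] [1.4 9.9] [ 0.8 10. ] [ 0.2 10. ] [-0.5 10. ] [-1.1  9.9] [-1.7  9.9] [-2.3  9.7] [-2.9  9.6] [-3.5  9.4] 
 [-3.2 -3.6 -3.9 -4.3 -4.6 -4.9] [7.3 7.2 7.  6.8 6.5 6.3] [186.297919   178.9749632  171.82203456 164.85701168 158.0973035
 151.55980576 145.2608588 ]
0  [134.47444349 345.02665574]
```

Call:
jog_arm(motion=[[[0,-36,-30,0,0],[0,-36,-30,0,0],[0,-34,-30,0,0],[0,0,0,10,0],[0,0,0,10,0],[0,0,0,5,0],[0,0,0,0,0]]])

```text
clock: 33.95
position: [0.5784, 0.2141, 0.3378]
orientation: [0.764, -0.645, -0.0, 0.0]
force: [-0.5, -0.6, 0.3]
width: 0.009
```

```bash
python3 - <<'E'
from h import *
print(manip.state()['force']);goto(.5808,.2167,.339,189.7)
E
```

```text
[-0.52538746 -0.5991549   0.25778709]
shift [-2.2 -2.8 -1.2] turn -0.09767721315313338 curyaw -170.4 pos [0.5784 0.2141 0.3378]
```

Call:
jog_arm(motion=[[[0,-2,-2.8,0,0],[0,0,0,2,0],[0,0,0,0,0]]])

```text
clock: 34.25
position: [0.5815, 0.2173, 0.3367]
orientation: [0.764, -0.645, -0.0, -0.0]
force: [0.7, -0.6, 0.7]
width: 0.006
```

Call:
jog_arm(motion=[[[0,2,0,4,0],[0,3,0,4,0],[0,0,0,0,0]]])

```text
clock: 34.55
position: [0.5825, 0.2118, 0.3283]
orientation: [0.764, -0.645, 0.0, 0.0]
force: [-0.3, -1.7, 2.2]
width: 0.009
```

Call:
jog_arm(motion=[[[0,5,0,8.7,0],[0,4.4,0,9,0],[0,3.8,0,9.2,0],[0,3.2,0,9.5,0],[0,0,0,0,0]]])

```text
clock: 35.05
position: [0.5844, 0.1961, 0.2899]
orientation: [0.764, -0.645, -0.001, 0.001]
force: [-0.0, 0.2, -0.7]
width: 0.005
```

Call:
jog_arm(motion=[[[0,2.6,0,9.6,0],[0,2,0,9.8,0],[0,1.4,0,9.9,0],[0,0.8,0,10,0],[0,0.2,0,10,0],[0,0,0,0,0]]])

```text
clock: 35.65
position: [0.5854, 0.1895, 0.2405]
orientation: [0.764, -0.645, -0.001, 0.001]
force: [0.2, -0.9, -0.3]
width: 0.004
```

```bash
python3 - <<'E'
from h import *
s=manip.state();p=s['position'];o=np.array([.5056,.2914]);print(s['force'],p,'press x,y',(p[:2]-o)@[.986,.169],(p[:2]-o)@[-.169,.986])
f='w12.png';snap('wrist',f);im=cv2.cvtColor(cv2.imread('pics/'+f),cv2.COLOR_BGR2HSV)
m=((im[...,0]<8)|(im[...,0]>172))&(im[...,1]>150)&(im[...,2]>60);print(m.sum(),[(int(a.min()),int(a.max())) for a in np.nonzero(m)] if m.any() else '',proj(f,p-[0,0,.017]))
E
```

```text
[ 0.23336011 -0.86308414 -0.28198981] [0.58538442 0.18945236 0.24052745] press x,y 0.06143828427910332 -0.1140039441325548
1232 [(203, 259), (223, 278)] [251.12060523 234.07556827]
```

The ball shows at (250,231) in the raw wrist image, right below the fingertips and within 3 px of the predicted spot. I'll keep following the arc.

Call:
jog_arm(motion=[[[0,-0.5,0,10,0],[0,-1.1,0,9.9,0],[0,-1.7,0,9.9,0],[0,-2.3,0,9.7,0],[0,-2.9,0,9.6,0],[0,-2,0,5,0]]])

```text
clock: 36.3
position: [0.584, 0.2, 0.1872]
orientation: [0.764, -0.645, -0.0, 0.001]
force: [-0.4, -0.8, 1.6]
width: 0.004
```

Call:
jog_arm(motion=[[[0,-1,0,3,0],[0,-1,0,3,0],[0,-1.2,0,3,0]]])

```text
clock: 36.6
position: [0.5839, 0.2031, 0.1796]
orientation: [0.764, -0.645, -0.0, -0.0]
force: [-1.4, -0.9, 2.2]
width: 0.005
```

Call:
jog_arm(motion=[[[0,-1.2,0,3,0],[0,-1.3,0,3,0]]])

```text
clock: 36.8
position: [0.5836, 0.2056, 0.1736]
orientation: [0.764, -0.645, 0.0, -0.0]
force: [-0.0, -1.4, 2.5]
width: 0.001
```

Call:
jog_arm(motion=[[[0,-1,0,2,0],[0,-1,0,2,0]]])

```text
clock: 37.0
position: [0.5833, 0.2076, 0.1695]
orientation: [0.764, -0.645, 0.0, -0.0]
force: [0.2, -1.1, 1.7]
width: 0.004
```

Call:
jog_arm(motion=[[[0,-0.5,0,1,0],[0,-0.5,0,1,0]]])

```text
clock: 37.2
position: [0.5832, 0.2084, 0.1677]
orientation: [0.764, -0.645, 0.0, 0.0]
force: [-0.1, -2.2, 2.9]
width: 0.007
```

Call:
jog_arm(motion=[[[0,-0.4,0,1,0],[0,0,0,0,0]]])

```text
clock: 37.4
position: [0.5831, 0.2087, 0.167]
orientation: [0.764, -0.645, 0.0, -0.0]
force: [-0.2, -2.0, 3.8]
width: 0.002
```

Call:
jog_arm(motion=[[[0,-0.4,0,1,0],[0,0,0,0,0]]])

```text
clock: 37.6
position: [0.5831, 0.209, 0.1662]
orientation: [0.764, -0.645, 0.0, -0.0]
force: [-2.3, -2.5, 4.9]
width: 0.005
```

Call:
jog_arm(motion=[[[0,-0.4,0,1,0],[0,0,0,0,0]]])

```text
clock: 37.8
position: [0.5831, 0.2093, 0.1656]
orientation: [0.764, -0.645, 0.0, -0.0]
force: [-1.8, -3.1, 7.4]
width: 0.004
```

Call:
jog_arm(motion=[[[0,-0.4,0,1,0],[0,0,0,0,0]]])

```text
clock: 38.0
position: [0.583, 0.2097, 0.1649]
orientation: [0.764, -0.645, 0.0, -0.0]
force: [-2.6, -3.6, 10.4]
width: 0.005
```

Call:
jog_arm(motion=[[[0,-0.4,0,1,0],[0,0,0,0,0]]])

```text
clock: 38.2
position: [0.583, 0.2099, 0.1642]
orientation: [0.764, -0.645, 0.001, -0.0]
force: [-2.3, -4.4, 12.0]
width: 0.008
```

Call:
jog_arm(motion=[[[0,-0.2,0,1,0],[0,0,0,0,0],[0,0,0,0,0]]])

```text
clock: 38.5
position: [0.583, 0.2102, 0.1636]
orientation: [0.764, -0.645, 0.001, -0.0]
force: [-4.6, -4.3, 14.1]
width: 0.006
```

The ram bears on the stack: 14 N at the ball, so roughly 100 N on the stack. I'll lift clear and check from the wrist and scene cameras.

Call:
jog_arm(motion=[[[0,0,0,-3,0],[0,1,0,-10,0],[0,10,0,-30,0],[0,30,0,-40,0],[0,40,0,-20,0],[0,45,0,0,0],[0,45,0,0,0],[0,0,0,0,0],[0,0,0,0,0]]])

```text
clock: 39.4
position: [0.6114, 0.0412, 0.2647]
orientation: [0.763, -0.646, -0.0, -0.0]
force: [0.4, 0.4, -0.0]
width: 0.003
```

```bash
python3 - <<'E'
from h import *
s=manip.state();print(s['clock'],s['force'],s['position'])
o=np.array([.5056,.2914]);Y=np.array([-.169,.986]);X=np.array([.986,.169])
def P(x,y,z): return np.append(o+X*x/1e3+Y*y/1e3,z/1e3)
snap('scene','s2.png')
im=cv2.cvtColor(cv2.imread('pics/s2.png'),cv2.COLOR_BGR2HSV)
m=(((im[...,0]<8)|(im[...,0]>172))&(im[...,1]>150)&(im[...,2]>80)).astype(np.uint8)
n,l,st,c=cv2.connectedComponentsWithStats(m)
for i in range(1,n):
    if st[i,4]>60: print(st[i],c[i].round(1))
for th in(1.0,1.08,1.125,1.18,1.25):
    ph=np.radians(35)-th; print(th,proj('s2.png',P(62,45-160*np.cos(ph),230+160*np.sin(ph))).round(1))
for n,z,r in(('steel',63,34),('brass',89,32),('white',116,30)):
    print(n,proj('s2.png',P(0,0,z)).round(0), [im[tuple(proj('s2.png',P(r*.71,-r*.71,z+d)).astype(int)[::-1])].tolist() for d in(-8,0,8)])
E
```

```text
39.4 [ 0.40684946  0.36629654 -0.01750223] [0.61140094 0.04122085 0.26465376]
[  42   73  137  107 6683] [116.1 127.4]
[269 173  12  10  73] [275.1 177.8]
[283 184  14  11 115] [289.2 188.5]
[139 213  30  22 220] [155.5 221.9]
[307 251   8  12  68] [310.4 256.4]
1.0 [308.5 248.3]
1.08 [310.  252.6]
1.125 [311.  254.9]
1.18 [312.3 257.8]
1.25 [314.1 261.5]
steel [352. 282.] [[15, 9, 118], [18, 12, 106], [0, 5, 111]]
brass [353. 275.] [[20, 20, 115], [15, 15, 139], [19, 32, 134]]
white [354. 268.] [[17, 35, 131], [23, 16, 129], [11, 16, 129]]
```

The ball is at (310,256) in the raw scene image, which matches a lever angle of about 1.125–1.15 rad. The robot is clear of everything, so I'm handing in.

```bash
python3 -c "
from plant import manip
print(manip.sign_off())"
```

```text
the job is handed in; nothing more can be done
None
```

I threaded the steel, brass and white spacers onto the shaft in that order, pushed the slide home and pressed the lever down onto the stack. I handed the job in at 39.4 s of the 72 s allowed.

- **Spacers:** Each one was lowered under force control and released only after touching its seat at the expected height. Pictures showed the steel and brass rings flush. I didn't photograph the white one after release; its seating rests on the contact force and height.
- **Slide:** It met its stop at about 38–44 N with no further travel, and the distance agreed with fully home to within a couple of mm. That force was on the fingertips. It included an unexplained sideways part of about 22 N.
- **Lever:** I pressed the ball to 14 N, about 11 N beyond what moves the lever, which puts roughly 100 N on the stack. After backing off, the partly visible ball in the scene camera matched 1.125–1.15 rad, right at the expected contact angle.
- **Failed checks:** In the top view, the arm hid the ball before pressing. The last attempt to see the stack's ring colours in the scene image was inconclusive.
- **Bystanders:** I felt no contact with the tools or other parts.

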